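Open the radio's battery door by its hidden release

TASK

Open the battery compartment of the portable radio that lies on its face, using only the fingertips: feel along the smooth inset band in front of the battery door for the flush release and press it in until the door springs ajar, then push the door right back past upright so that it stays open. Do not lift the radio or shove it about on the table, do not pick anything up, and leave the other things on the table where they are.

Things in the scene. Friction and masses are not known exactly. Their poses are not given: they have to be found in the camera images.
- radio: Portable radio lying loose on its face, about 2 kg, 220 (its x) x 380 (its y) x 95 mm high; charcoal back up, dark corner guards 4 mm higher. Origin: centre of its underside. Its x axis points from the catch band across the battery door to the carrying handle (bar 138 mm out at +x), y along its long side, z up; yaw within 0.3 rad of robot's axes.
- band_mid (a point): Middle of the catch band, at its surface 94 mm above the table: a flat rigid inset strip, 56 mm (radio x) by 190 mm (radio y), 1 mm below the radio's back, just in front (radio -x) of the battery door. The release lies in this band, centred across it; where ALONG it is not told: its centre is anywhere from -45 to +45 mm (radio y) of this point.
- release (a joint): Travel of the release, m: 0 at rest, 0.006 fully in (straight down). A flat plate of the same charcoal plastic, 46 (radio x) by 58 mm (radio y), lying 2.5 mm below the band's surface in a 48 by 60 mm opening. Spring: 3 N to start, 6 N fully in. The catch frees the door at about 3 to 4 mm; the plate returns by itself.
- battery_door (a joint): Opening angle of the battery door, rad: 0 shut and latched (cannot be lifted), 1.8 stop. When the catch lets go, its spring lifts it to about 0.7 rad within a second; a stiff hinge then keeps it wherever it is pushed to (under 1 N at its edge).
- door_edge (a point): Middle of the free (near, radio -x) edge of the battery door, outer face; moves with the door. The door is a 3 mm plate, 81 mm from hinge to free edge, 140 mm wide (radio y), flush with the radio's back when shut. Along the free edge its inner side carries a lip 12 mm deep whose foot juts 4.5 mm beyond the edge.
- door_hinge (a point): Middle of the battery door's hinge line, on the radio, 93.5 mm above the table, 117 mm along the radio's x axis from band_mid; the hinge runs along radio y and the free edge swings up and over towards radio +x.
- basin_mid (a point): Bystander: round turquoise plastic basin, 340 mm across, 105 mm high, point on its axis 50 mm up.
- pp_box_mid (a point): Bystander: polypropylene box with lid and front snap latch, 206 by 296 mm, 126 mm high, point at its centre 60 mm up.
- bottle_a_mid (a point): Bystander: PET bottle trodden flat, about 215 by 80 mm, 30 mm high, point near its middle 12 mm up.
- bottle_b_mid (a point): Bystander: PET bottle trodden flat, about 190 by 72 mm, 30 mm high, point near its middle 12 mm up.
- bottle_c_mid (a point): Bystander: PET bottle squashed endwise, standing, 74 mm across, 102 mm high, point on its axis 40 mm up.
- can_opener_mid (a point): Bystander: stainless steel butterfly can opener lying flat, about 155 by 56 mm, 23 mm high, point at the pivot end of the handles 11 mm up.
- fresh_cells_mid (a point): Bystander: two fresh D cells standing in a card sleeve, 37 by 71 mm, 62 mm high, point at its centre 30 mm up.

How it is judged:
By the outcome, as a careful person would: the job done as asked, in the order asked, and still so for the second after the job is handed in, with the robot touching nothing.
It also fails if it takes over 46 s, if anything falls off the work surface, if the arm or the gripper's body presses on something with over 40 N, if the wrist force passes 120 N, or if a joint passes its speed limit or range.

ROBOT

A 6-joint arm with a two-finger parallel gripper is mounted at the origin on the work surface. World frame = base frame: x ahead of the robot, y to its left, z up, the work surface at z = 0. Lengths are in m, angles in rad, forces in N, time in s.
With the tool pointing down it reaches from about 0.35 to 0.8 m from the base axis. Payload 7.3 kg.
Tool frame: the origin (TCP) lies midway between the tips of the shut fingers; the grasp point (between the pads) lies 19 mm behind it (r.pinch_z is the distance from the TCP to the grasp point, in m); z points along the fingers, y is the direction in which the jaws open and shut (so a half turn about z gives the same grasp; the last joint's range is limited). The gripper opens to 85 mm and grips with 20 to 120 N. Pads are 22 mm wide; open, the fingers measure 114 mm over their backs; the gripper's body (76 mm by 85 mm) begins 54 mm behind the grasp point. The pads swing forward as they close: fully open they stand 13 mm farther back than shut.
Start: joints at [0.967, 0.342, 1.524, -0, 1.275, -0.146], TCP at [0.232, 0.471, 0.231] pointing down, gripper open.
Joint ranges: [-2.53, 2.53], [-0.77, 2.02], [0.04, 2.7], [-1, 4.14], [0.28, 2.66], [-3.11, 3.11]. Speed limits (rad/s): [2.57, 2.57, 3.14, 3.14, 3.14, 3.14].

INTERFACE

Orientations are given as a rotation vector (axis times angle).
In Python, from cell import r gives the robot as it stands.
- The arm moves only by the tool step_arm, never from a script. Its argument "series" is a list that holds one entry, the list of rows, each a list of 7 numbers: the shift along the tool's x, y, z in cm, then the turn, a rotation vector about the tool's x, y, z in degrees, then the closure, from 0 (fully open) to 1 (shut). A call has 1 to 8 rows; each row shifts and turns the commanded pose from where the row before left it, along the tool's axes as they then stand; what a row does not reach is not made up. A row lasts 1/8 s, in which the tool goes at most 62.5 mm and 10.7 degrees, less where a joint would pass 70% of its speed; a pose out of reach is approached as far as the arm can. A call with a gripper value outside its range is refused whole. The fingers move at their own pace and stop on an object; "newtons" is the grip in N (left out, the last holds). Time passes only in rows, so rows that do not move let the fingers close. It gives the time, the measured TCP pose, the force and the opening at its end, in the units of the state.
- r.sense(): the state, without advancing time (a new reading comes with each control period).
- r.get_image(name): name is "scene" or "top" or "wrist"; returns the picture (480x640x3 uint8, blue, green, red); there is no depth.
- r.get_calibration(name): a dict with "camera_matrix" (3x3 intrinsics, pixels), "position" and "attitude" of the camera in the world; the wrist camera has in their place "hand_eye" (4x4, takes a point from camera to tool coordinates, whose origin is the TCP and whose axes are the flange's). Camera axes: x right, y up, looking along -z (the intrinsics and any distortion apply to the point x, -y, -z); pixel columns grow to the right and rows downward; lengths in m; the calibration is good to about 2 mm. A picture is of the moment at which its call begins: read the wrist's pose just before it. get_calibration takes no time and is no camera call.
- r.job_done(): hands the job in, once; it reports no verdict.
Trained networks look in the newest picture that a camera, given by its name, has taken for a name from the list of things; names that differ only in an ending like _2 or _b are one class to them, and where a whole thing is asked for, a point or a joint stands for the part that bears it (a point fixed in the world has none). Each returns a list of dicts, best first, with "conf" (0 to 1); they miss things now and then, are a little off and sometimes report something else, mostly with a low value. They report only what shows in the picture. A call takes as long as a camera call.
- r.recognise(camera, query): "position" ([x, y, z] in m, in the coordinates of the camera as it stood for that picture, good to about 4 mm: the middle of the surface that is visible of it).
- r.regions_of(camera, query): "mask" (480x640 bool, what is visible of it).
- r.pinpoint(camera, query): "position" ([x, y, z] in m, in the coordinates of the camera as it stood for that picture, good to about 4 mm: a listed point, or the origin of a listed thing).
The state is a dict: "clock": time; "joint_pos": joint angles; "qd": joint speeds; "effort": joint torques, N m; "ee_pos": TCP position; "orientation": TCP orientation; "force": force on the tool from outside, world axes, zero at the start; "ft_torque": the same for the moment, N m; "opening": finger opening in m.
Only numpy, scipy, OpenCV 4.12 (cv2) and the standard library are available. Lean on these libraries where they do the work, as an engineer would, in place of code of your own. Each camera call takes 0.05 s, during which the arm holds its last target.

## Working session

There is one attempt and no reset: what is moved stays moved. The work goes in short steps, Python scripts to look and compute and a tool call to move; the robot and the scene stay as the last step left them, time stands still between calls to the robot, and variables do not carry over. Pictures are saved under pics/ and viewed, and the job is handed in when it is done.

Besides the shell and the picture viewer there is one more tool, called after ">>>" in YAML: its name, and indented under it one key for each argument. step_arm: Moves the arm, as the interface text tells. Its arguments: {"type":"object","properties":{"series":{"type":"array","items":{"type":"array","items":{"type":"array","items":{"type":"number"}}}},"newtons":{"type":"number"}},"required":["series"]}

```bash
mkdir -p pics; ls
cat > h.py <<'E'
import numpy as np, cv2
from scipy.spatial.transform import Rotation as R
from cell import r
def camT(name, s=None):
    c=r.get_calibration(name)
    if 'hand_eye' in c:
        s=s or r.sense(); T=np.eye(4); T[:3,:3]=R.from_rotvec(s['orientation']).as_matrix(); T[:3,3]=s['ee_pos']
        return T@np.array(c['hand_eye']), np.array(c['camera_matrix'])
    T=np.eye(4); a=np.array(c['attitude'],float)
    T[:3,:3]= a if a.shape==(3,3) else R.from_rotvec(a).as_matrix() if a.size==3 else R.from_quat(a).as_matrix()
    T[:3,3]=c['position']; return T,np.array(c['camera_matrix'])
def w(T,p): return T[:3,:3]@np.array(p)+T[:3,3]
def proj(T,K,p):
    q=T[:3,:3].T@(np.array(p)-T[:3,3]); q=q*[1,-1,-1]; u=K@q; return u[:2]/u[2]
E
python3 - <<'E'
from h import *
for n in ['scene','top']:
    print(n,r.get_calibration(n))
    cv2.imwrite(f'pics/{n}0.png',r.get_image(n))
    T,K=camT(n)
    for q in ['radio','band_mid','door_edge','door_hinge']:
        for d in r.pinpoint(n,q)[:2]: print(q,round(d['conf'],2),w(T,d['position']).round(4))
print(r.get_calibration('wrist')); print(r.sense())
E
```

```text
pics
scene {'camera_matrix': array([[606.79284139,   0.        , 311.47998555],
       [  0.        , 606.79284139, 239.19769026],
       [  0.        ,   0.        ,   1.        ]]), 'position': array([ 1.15189986, -1.0756546 ,  1.42795933]), 'attitude': array([0.73859132, 0.21739993, 0.57086652])}
radio 0.88 [0.5585 0.0511 0.0011]
band_mid 0.71 [0.4943 0.046  0.0976]
band_mid 0.56 [0.3199 0.2083 0.0289]
door_edge 0.74 [0.5291 0.0494 0.0948]
door_hinge 0.89 [0.6065 0.0532 0.0965]
top {'camera_matrix': array([[610.44494835,   0.        , 332.05329673],
       [  0.        , 610.44494835, 241.06818584],
       [  0.        ,   0.        ,   1.        ]]), 'position': array([ 0.31189262, -0.01671432,  1.57846714]), 'attitude': array([ 0.08815057, -0.07212266, -1.5499637 ])}
radio 0.7 [ 5.636e-01  4.520e-02 -2.000e-04]
band_mid 0.73 [0.4889 0.0408 0.0909]
door_edge 0.92 [0.5283 0.0426 0.0928]
door_hinge 0.95 [0.6074 0.0517 0.0915]
{'camera_matrix': array([[384.96791905,   0.        , 322.70864796],
       [  0.        , 384.96791905, 244.04955806],
       [  0.        ,   0.        ,   
[... 319 characters left out ...]
+00,  0.00000000e+00,
         1.00000000e+00]])}
{'clock': 0.5, 'joint_pos': array([ 9.67001515e-01,  3.42015973e-01,  1.52412809e+00, -1.09296111e-05,
        1.27538500e+00, -1.46015620e-01]), 'qd': array([-0.00181061, -0.00125094, -0.00233092, -0.00014707,  0.00307038,
       -0.00073924]), 'effort': array([-2.77399358e-04, -4.33246386e+01, -2.46107733e+01, -2.01455468e-04,
        9.33727206e-04,  2.85631401e-06]), 'ee_pos': array([0.23202344, 0.47095692, 0.23130339]), 'orientation': array([7.12803140e-01, 3.05962557e+00, 8.69251281e-05]), 'force': array([-0.17698842,  0.2760155 ,  0.42890532]), 'ft_torque': array([-0.02717708,  0.05412507, -0.02893068]), 'opening': 0.08546769300901567}
```

View images.

View pics/top0.png

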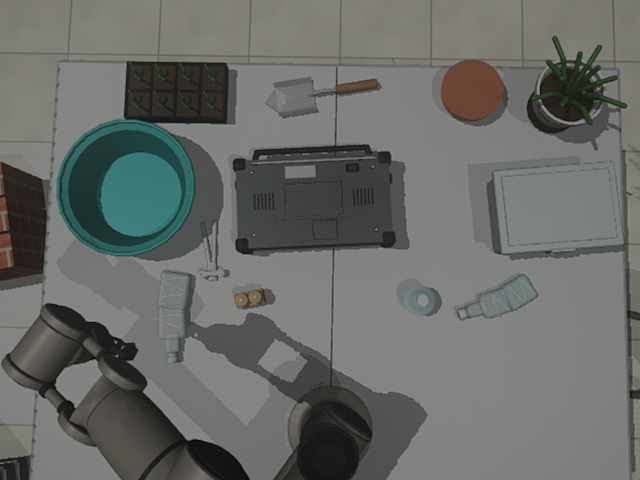

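View pics/scene0.png

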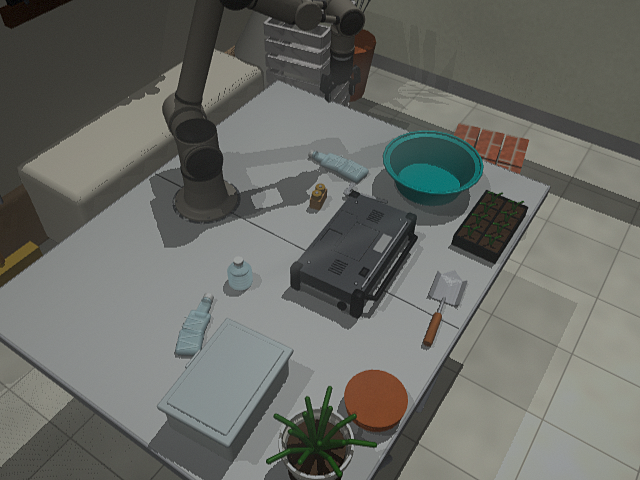

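Run:
```python
from h import *
i=cv2.imread('pics/top0.png'); c=i[145:260,225:400]; c=cv2.resize(c,None,fx=4.5,fy=4.5,interpolation=cv2.INTER_CUBIC); c=cv2.convertScaleAbs(c,alpha=2,beta=0); cv2.imwrite('pics/z.png',c)
```

```text
(no output)
```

View pics/z.png

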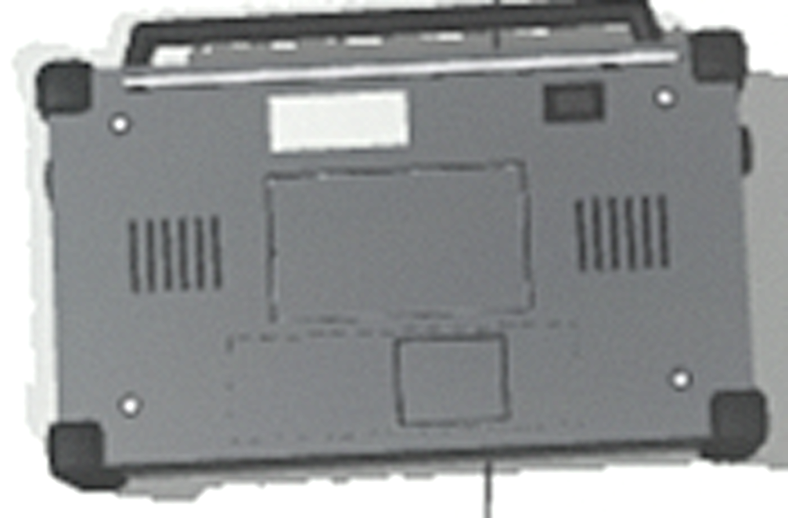

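```bash
cat >> h.py <<'E'
def ray(T,K,uv,z):
    d=np.linalg.inv(K)@[uv[0],uv[1],1]; d=T[:3,:3]@(d*[1,-1,-1]); return T[:3,3]+d*(z-T[2,3])/d[2]
E
python3 - <<'E'
from h import *
T,K=camT('top')
P={'rel':(453,380),'r1':(396,340),'r2':(505,334),'r3':(511,418),'r4':(402,425),'d1':(267,175),'d2':(523,163),'d3':(533,312),'d4':(272,320),'b1':(232,340),'b2':(580,325),'b3':(232,440)}
W={}
for k,(u,v) in P.items(): W[k]=ray(T,K,(u/4.5+225,v/4.5+145),.093); print(k,W[k].round(4))
for a,b in [('r2','r1'),('r3','r4'),('d2','d1'),('d3','d4'),('b2','b1')]:
    d=W[b]-W[a]; print(a,b,np.linalg.norm(d).round(4),'yaw',np.arctan2(-d[0],d[1]).round(3))
s=r.sense();print(s['clock'])
E
```

```text
rel [0.4926 0.0162 0.093 ]
r1 [0.514  0.0478 0.093 ]
r2 [ 0.5184 -0.0116  0.093 ]
r3 [ 0.4724 -0.0157  0.093 ]
r4 [0.4674 0.0435 0.093 ]
d1 [0.6041 0.1208 0.093 ]
d2 [ 0.6133 -0.0197  0.093 ]
d3 [ 0.5308 -0.0267  0.093 ]
d4 [0.5238 0.1158 0.093 ]
b1 [0.5123 0.1373 0.093 ]
b2 [ 0.5241 -0.0524  0.093 ]
b3 [0.4575 0.1358 0.093 ]
r2 r1 0.0596 yaw 0.074
r3 r4 0.0594 yaw 0.083
d2 d1 0.1408 yaw 0.066
d3 d4 0.1426 yaw 0.049
b2 b1 0.1901 yaw 0.062
0.5
```

>>> step_arm:
  series:
    - [[0,0,0,0,0,-10,0.5],[0,0,0,0,0,-10,1],[0,0,0,0,0,-10,1],[-2,-4,0,0,0,0,1],[-2.5,-5,0,0,0,0,1],[-2.5,-5,0,0,0,0,1],[-2.5,-5,0,0,0,0,1],[-2.5,-5,0,0,0,0,1]]
  newtons: 30

```text
clock: 1.5
ee_pos: [0.3683, 0.2379, 0.2316]
orientation: [-0.104, 3.139, 0.001]
force: [0.6, 0.4, 0.5]
opening: -0.0002
```

>>> step_arm:
  series:
    - [[-2.5,-5,0,0,0,0,1],[-2.5,-5,0,0,0,0,1],[-2.5,-5,0,0,0,0,1],[-2,-4,0,0,0,0,1],[0,0,0,0,0,0,1],[0,0,0,0,0,0,1]]

```text
clock: 2.25
ee_pos: [0.4744, 0.0564, 0.2312]
orientation: [0.103, -3.139, -0.001]
force: [-1.0, -0.1, 0.8]
opening: 0.0
```

```bash
cat >> h.py <<'E'
def go(p,yaw=None):
    s=r.sense(); M=R.from_rotvec(s['orientation']).as_matrix(); print('t',round(s['clock'],2),'ee',s['ee_pos'].round(4),'F',s['force'].round(2),'op',round(s['opening'],4)); print('axes',M.T.round(3).tolist())
    print('delta tool cm',(100*M.T@(np.array(p)-s['ee_pos'])).round(2))
E
python3 - <<'E'
from h import *
go([.493,.016,.12])
s=r.sense()
i=r.get_image('wrist'); cv2.imwrite('pics/w1.png',i)
T,K=camT('wrist',s)
for q in ['radio','band_mid','release','door_edge','door_hinge']:
    for d in r.pinpoint('wrist',q)[:1]: print(q,round(d['conf'],2),w(T,d['position']).round(4))
E
```

```text
t 2.25 ee [0.4744 0.0564 0.2312] F [-0.95 -0.13  0.84] op 0.0
axes [[-0.998, -0.065, 0.001], [-0.065, 0.998, 0.001], [-0.001, 0.0, -1.0]]
delta tool cm [-1.6  -4.15 11.11]
radio 0.89 [0.5668 0.0494 0.0017]
band_mid 0.65 [0.4976 0.0427 0.0923]Traceback (most recent call last):
  File "<stdin>", line 7, in <module>
ValueError: it knows: band_mid, basin_mid, bottle_a_mid, bottle_b_mid, bottle_c_mid, can_opener_mid, door_edge, door_hinge, fresh_cells_mid, pp_box_mid, radio
```

View pics/w1.png

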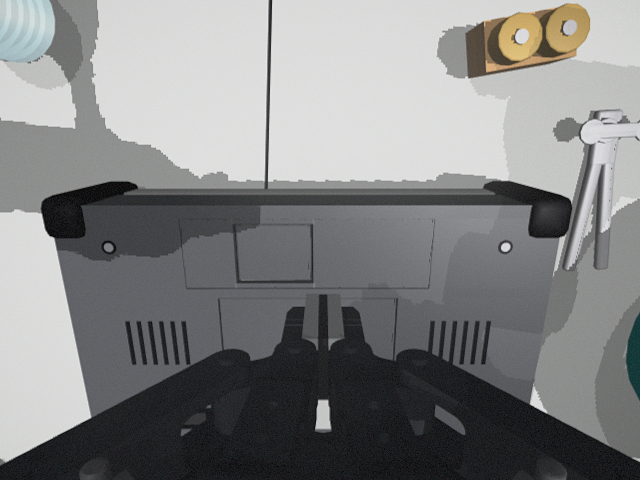

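Run:
```python
from h import *
T,K=camT('wrist')
for uv in [(236,223),(312,223),(236,283),(313,283),(274,251),(181,219),(435,219),(187,288),(430,288),(220,298),(397,298)]: print(uv,ray(T,K,uv,.093).round(4))
go([.493,.016,.11])
```

```text
(236, 223) [ 0.4732 -0.0073  0.093 ]
(312, 223) [0.4695 0.0496 0.093 ]
(236, 283) [ 0.5218 -0.0072  0.093 ]
(313, 283) [0.5178 0.0533 0.093 ]
(274, 251) [0.4934 0.0218 0.093 ]
(181, 219) [ 0.4729 -0.0484  0.093 ]
(435, 219) [0.4603 0.1414 0.093 ]
(187, 288) [ 0.5286 -0.0458  0.093 ]
(430, 288) [0.5159 0.1458 0.093 ]
(220, 298) [ 0.5355 -0.0198  0.093 ]
(397, 298) [0.5262 0.1208 0.093 ]
t 2.4 ee [0.4743 0.0571 0.2314] F [0.99 1.09 0.2 ] op 0.0
axes [[-0.998, -0.067, -0.0], [-0.067, 0.998, 0.0], [0.0, 0.0, -1.0]]
delta tool cm [-1.58 -4.23 12.14]
```

>>> step_arm:
  series:
    - [[-1.8,-3.9,3,0,0,0,1],[0,0,5,0,0,0,1],[0,0,3.5,0,0,0,1],[0,0,1.5,0,0,0,1],[0,0,0,0,0,0,1],[0,0,0,0,0,0,1]]

```text
clock: 3.15
ee_pos: [0.4959, 0.0188, 0.1022]
orientation: [-0.105, 3.138, -0.0]
force: [0.5, -0.5, 0.7]
opening: 0.0
```

Run:
```python
from h import *
go([.4945,.0195,.0925])
cv2.imwrite('pics/w2.png',r.get_image('wrist'))
```

```text
t 3.15 ee [0.4959 0.0188 0.1022] F [ 0.5  -0.52  0.68] op 0.0
axes [[-0.998, -0.067, -0.002], [-0.067, 0.998, -0.0], [0.002, -0.0, -1.0]]
delta tool cm [0.14 0.08 0.97]
```

View pics/w2.png

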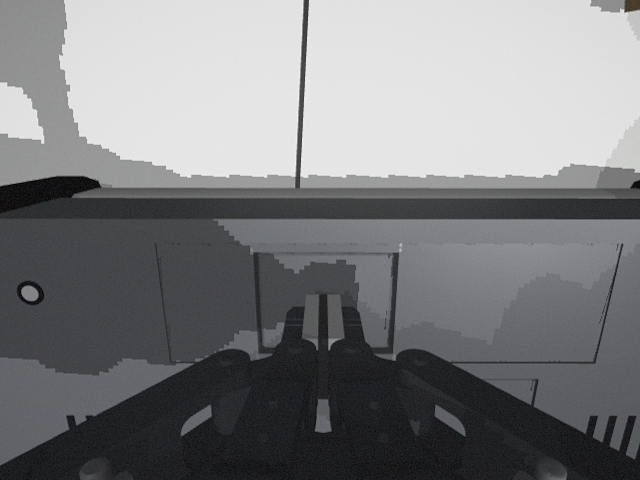

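The closed fingertips at (323, 300) sit inside the opening (255–397, 252–352). I'll press down in small steps.

>>> step_arm:
  series:
    - [[0.1,0,0.5,0,0,0,1],[0,0,0.3,0,0,0,1],[0,0,0,0,0,0,1]]

```text
clock: 3.58
ee_pos: [0.4942, 0.0182, 0.0931]
orientation: [0.103, -3.14, -0.0]
force: [0.5, 0.0, -0.3]
opening: 0.0
```

>>> step_arm:
  series:
    - [[0,0,0.2,0,0,0,1],[0,0,0,0,0,0,1]]

```text
clock: 3.82
ee_pos: [0.4945, 0.0182, 0.0914]
orientation: [-0.103, 3.139, 0.0]
force: [-1.0, -0.4, 3.3]
opening: 0.0006
```

>>> step_arm:
  series:
    - [[0,0,0.2,0,0,0,1],[0,0,0,0,0,0,1]]

```text
clock: 4.08
ee_pos: [0.4946, 0.0182, 0.0894]
orientation: [-0.103, 3.139, -0.0]
force: [-0.3, -0.3, 3.2]
opening: -0.0002
```

>>> step_arm:
  series:
    - [[0,0,0.2,0,0,0,1],[0,0,0,0,0,0,1],[0,0,0,0,0,0,1]]

```text
clock: 4.45
ee_pos: [0.4945, 0.0182, 0.0874]
orientation: [-0.103, 3.14, -0.0]
force: [-0.3, -1.2, 4.6]
opening: 0.0002
```

Run:
```python
from h import *
go([.4945,.0195,.0925])
cv2.imwrite('pics/w3.png',r.get_image('wrist'))
```

```text
t 4.45 ee [0.4945 0.0182 0.0874] F [-0.3  -1.2   4.59] op 0.0002
axes [[-0.998, -0.066, -0.0], [-0.066, 0.998, -0.0], [0.0, -0.0, -1.0]]
delta tool cm [-0.01  0.13 -0.51]
```

View pics/w3.png

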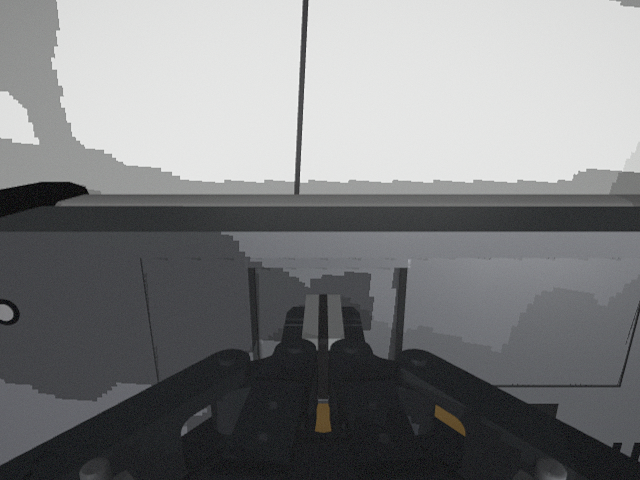

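Orange shows through the gap at (323, 418) and (450, 420), which may be the compartment interior. I'll press 1 mm further, wait, and check with the fixed cameras.

>>> step_arm:
  series:
    - [[0,0,0.1,0,0,0,1],[0,0,0,0,0,0,1],[0,0,0,0,0,0,1],[0,0,-0.5,0,0,0,1],[0,0,-1,0,0,0,1],[0,0,0,0,0,0,1],[0,0,0,0,0,0,1]]

```text
clock: 5.38
ee_pos: [0.4941, 0.0183, 0.1012]
orientation: [0.103, -3.139, -0.0]
force: [0.0, -0.3, 1.1]
opening: -0.0002
```

Run:
```python
from h import *
go([.51,.045,.14])
i=r.get_image('scene')
T,K=camT('scene')
for q in ['radio','band_mid','door_edge','door_hinge']:
    for d in r.pinpoint('scene',q)[:1]: print(q,round(d['conf'],2),w(T,d['position']).round(4))
c=cv2.resize(i[160:330,270:440],None,fx=3.5,fy=3.5,interpolation=cv2.INTER_CUBIC); cv2.imwrite('pics/s4.png',cv2.convertScaleAbs(c,alpha=1.7))
```

```text
t 5.38 ee [0.4941 0.0183 0.1012] F [ 0.01 -0.32  1.07] op -0.0002
axes [[-0.998, -0.066, 0.0], [-0.066, 0.998, 0.0], [-0.0, 0.0, -1.0]]
delta tool cm [-1.76  2.56 -3.89]
radio 0.64 [0.5585 0.0503 0.0011]
band_mid 0.62 [0.4967 0.0485 0.096 ]
door_edge 0.64 [0.5459 0.0501 0.1484]
door_hinge 0.91 [0.6053 0.0561 0.0971]
```

View pics/s4.png

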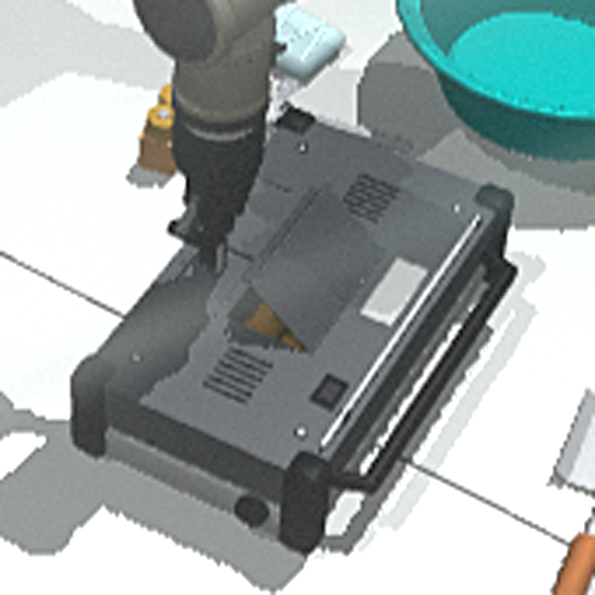

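Door is ajar (edge at about z 0.148, θ≈0.7) and the radio hasn't moved. Next I'll centre the fingers in y and bring them up to the lip.

>>> step_arm:
  series:
    - [[0,1.5,-1,0,0,0,1],[0,1.5,-0.8,0,0,0,1],[-1,0,0,0,0,0,1],[-1,0,0,0,0,0,1],[0,0,0,0,0,0,1],[0,0,0,0,0,0,1]]

```text
clock: 6.38
ee_pos: [0.5121, 0.0492, 0.1189]
orientation: [0.103, -3.139, -0.0]
force: [-0.1, -1.1, -0.0]
opening: 0.0
```

>>> step_arm:
  series:
    - [[-0.5,0,-0.3,0,0,0,1],[-0.6,0,-0.8,0,0,0,1],[-0.6,0,-0.8,0,0,0,1],[-0.9,0,-0.7,0,0,0,1],[-0.9,0,-0.7,0,0,0,1],[0,0,0,0,0,0,1]]

```text
clock: 7.12
ee_pos: [0.5484, 0.0518, 0.1529]
orientation: [-0.103, 3.138, -0.0]
force: [-0.4, -0.1, 0.9]
opening: -0.0001
```

Run:
```python
from h import *
go([.599,.053,.16])
i=r.get_image('scene')
T,K=camT('scene')
for q in ['radio','band_mid','door_edge','door_hinge']:
    for d in r.pinpoint('scene',q)[:1]: print(q,round(d['conf'],2),w(T,d['position']).round(4))
c=cv2.resize(i[160:330,270:440],None,fx=3.5,fy=3.5,interpolation=cv2.INTER_CUBIC); cv2.imwrite('pics/s5.png',cv2.convertScaleAbs(c,alpha=1.7))
```

```text
t 7.12 ee [0.5484 0.0518 0.1529] F [-0.39 -0.11  0.94] op -0.0001
axes [[-0.998, -0.066, -0.002], [-0.066, 0.998, -0.0], [0.002, 0.0, -1.0]]
delta tool cm [-5.05 -0.21 -0.7 ]
radio 0.76 [0.56   0.0537 0.0015]
band_mid 0.93 [0.4993 0.0474 0.0961]
door_edge 0.89 [0.5732 0.0506 0.1672]
door_hinge 0.72 [0.6068 0.0555 0.0971]
```

View pics/s5.png

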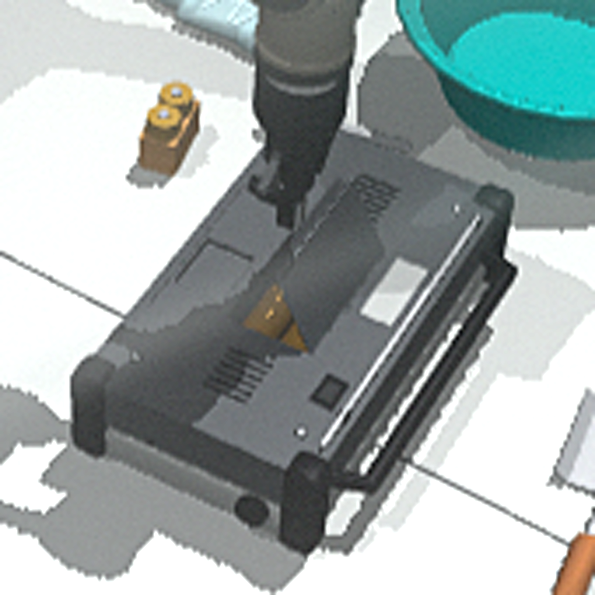

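The door now follows the fingertip at about 1.1 rad. I'll continue along the arc.

>>> step_arm:
  series:
    - [[-0.9,-0.1,-0.4,0,0,0,1],[-0.9,-0.1,-0.2,0,0,0,1],[-0.9,0,-0.1,0,0,0,1],[-0.8,0,0,0,0,0,1],[-0.8,0,0,0,0,0,1],[0,0,0,0,0,0,1]]

```text
clock: 8.12
ee_pos: [0.5908, 0.0526, 0.159]
orientation: [-0.103, 3.14, 0.0]
force: [-0.2, 0.1, 0.4]
opening: -0.0001
```

>>> step_arm:
  series:
    - [[-0.4,0,0,0,0,0,1],[-0.4,0,0,0,0,0,1],[0,0,0,0,0,0,1]]

```text
clock: 8.5
ee_pos: [0.5985, 0.0532, 0.1593]
orientation: [-0.103, 3.14, 0.0]
force: [0.0, 0.4, -0.2]
opening: -0.0001
```

Run:
```python
from h import *
go([.599,.053,.16])
i=r.get_image('scene')
T,K=camT('scene')
for q in ['radio','band_mid','door_edge','door_hinge']:
    for d in r.pinpoint('scene',q)[:1]: print(q,round(d['conf'],2),w(T,d['position']).round(4))
c=cv2.resize(i[160:330,270:440],None,fx=3.5,fy=3.5,interpolation=cv2.INTER_CUBIC); cv2.imwrite('pics/s6.png',cv2.convertScaleAbs(c,alpha=1.7))
```

```text
t 8.5 ee [0.5985 0.0532 0.1593] F [ 0.02  0.38 -0.24] op -0.0001
axes [[-0.998, -0.066, -0.0], [-0.066, 0.998, 0.0], [0.0, 0.0, -1.0]]
delta tool cm [-0.04 -0.02 -0.07]
radio 0.64 [0.5612 0.0526 0.0006]
band_mid 0.72 [0.4093 0.3148 0.0122]
door_edge 0.8 [0.6224 0.0534 0.1749]
door_hinge 0.82 [0.6066 0.054  0.0961]
```

View pics/s6.png

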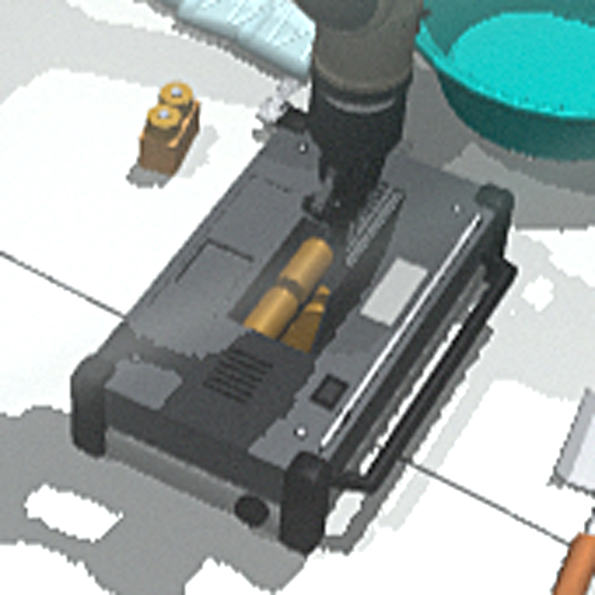

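The door is at about 1.76 rad, past upright and near its stop. I'll back the fingers off and raise them.

>>> step_arm:
  series:
    - [[1.5,0,0,0,0,0,1],[3,0,0,0,0,0,1],[4,0,-2,0,0,0,1],[4,0,-4,0,0,0,1],[4,0,-5,0,0,0,1],[0,0,0,0,0,0,1],[0,0,0,0,0,0,1]]

```text
clock: 9.62
ee_pos: [0.4346, 0.0423, 0.268]
orientation: [-0.103, 3.139, 0.0]
force: [0.3, 0.6, 0.5]
opening: 0.0004
```

Run:
```python
from h import *
go([.599,.053,.16])
for n in ['scene','top']:
  i=r.get_image(n)
  T,K=camT(n)
  for q in ['radio','door_edge','door_hinge']:
    for d in r.pinpoint(n,q)[:1]: print(n,q,round(d['conf'],2),w(T,d['position']).round(4))
  cv2.imwrite(f'pics/{n}7.png',i)
```

```text
t 9.62 ee [0.4346 0.0423 0.268 ] F [0.26 0.57 0.51] op 0.0004
axes [[-0.998, -0.066, -0.001], [-0.066, 0.998, -0.0], [0.001, 0.0, -1.0]]
delta tool cm [-16.46  -0.02  10.82]
scene radio 0.91 [ 0.5599  0.0559 -0.0019]
scene door_hinge 0.65 [0.6062 0.0545 0.0963]
top radio 0.62 [5.676e-01 4.330e-02 2.000e-04]
top door_edge 0.84 [0.6222 0.047  0.1743]
top door_hinge 0.72 [0.6055 0.0514 0.0923]
```

View pics/scene7.png

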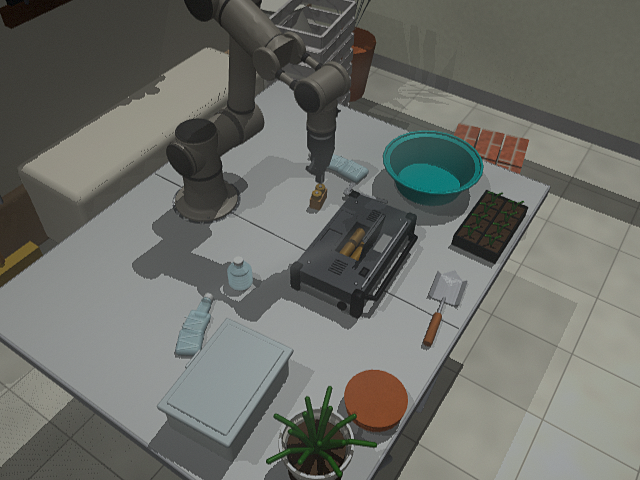

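View pics/top7.png

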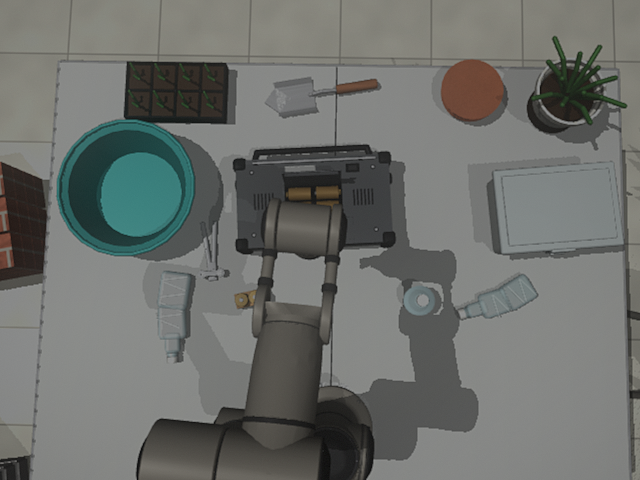

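The fixed-camera pictures show the door standing open past upright with the cells visible at (355, 240) in the scene view. The radio and bystanders are where they were, and the arm is clear.

```bash
python3 -c "
from h import *
print(r.job_done())"
```

```text
the job is handed in; nothing more can be done
None
```

The battery compartment is open: the door stands at about 1.77 rad, past upright and just short of its 1.8 stop. I handed the job in at about 9.7 s of the 46 s allowed.

- **Finding the release:** I did not sweep the band by touch. The outline of the release opening showed in the top and wrist pictures, about 27 mm from the band's middle towards the robot's right. The first touch confirmed it: the fingertips met the plate at z ≈ 0.0915 m, 2.5 mm below the band, with about 3 N of spring.
- **Pressing it:** I pushed the plate in about 5 mm. The last reading, 4 mm in, was 4.6 N. The door sprang ajar to about 0.7 rad.
- **Opening the door:** I pushed the lip along an arc with the shut fingertips, then backed the arm off and raised it. The contact force stayed around 1 N.

**Last checks**
- **Door:** After I backed off, the top camera put the door edge at x = 0.622 m, z = 0.174 m. The scene camera had given the same before I backed off.
- **Surroundings:** The radio and the other things on the table look unmoved in both pictures.
- **Misses and disagreements:** The scene camera did not report the door edge in the final picture. It also misplaced the band's middle once earlier, while the arm was in the way. The two cameras differ by about 8–13 mm on the radio's origin, but they differed by about that much at the start too.

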